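# Clamp the boxwood owl in the swivel jaw and index it to the red station

### The arm

A 7-joint arm with a two-finger parallel gripper is mounted at the origin on the work surface. World frame = base frame: x ahead of the robot, y to its left, z up, the work surface at z = 0. Lengths are in m, angles in rad, forces in N, time in s.
With the tool pointing down it reaches from about 0.4 to 0.85 m from the base axis. Payload 4.5 kg.
Tool frame: the origin (TCP) lies at the very end of the fingers, on their centre line; the grasp point (between the pads) lies 19 mm behind it (tcp_to_grasp is the distance from the TCP to the grasp point, in m); z points along the fingers, y is the line along which they close (so a half turn about z gives the same grasp; the last joint's range is limited). The gripper opens to 88 mm and grips with 3 to 60 N. Pads are 18 mm wide; open, the fingers measure 123 mm over their backs; the gripper's body (75 mm by 187 mm) begins 45 mm behind the grasp point.
Start: joints at [1.378, 0.689, -0.195, 1.565, 0.157, 0.902, -0.215], TCP at [0.141, -0.609, 0.212] pointing down, gripper open.
Joint ranges: [-3.01, 3.01], [-0.46, 2.08], [-1.47, 1.51], [0.13, 2.56], [-1, 4.14], [0.04, 2.09], [-2.66, 2.66]. Speed limits (rad/s): [2.57, 2.57, 3.14, 3.14, 3.14, 3.14, 3.14].

### API

Orientations are given as [roll, pitch, yaw] about the fixed x, y, z axes, in that order (R = Rz(yaw) Ry(pitch) Rx(roll)).
In Python, from workcell import get_state, grab_frame, camera_params, sign_off, tcp_to_grasp gives the robot as it stands.
- The arm moves only by the tool drive_tool, never from a script. Its argument "plan" is text: rows parted by semicolons, each of 6 numbers parted by spaces: the shift along the tool's x, y, z as a fraction of full scale, then the turn, a rotation vector about the tool's x, y, z as a fraction of full scale. In form: dx dy dz ax ay az; .... A call has 1 to 10 rows; each row is the pose to reach, as a shift and turn from the pose commanded when the call began, along the tool's axes at that moment; what a row does not reach only later rows make up. Full scale, the value 1, is 800 mm for a shift and 1.5 rad for a turn. A row lasts 1/12 s, in which the tool goes at most 41.7 mm and 7.16 degrees, less where a joint would pass 70% of its speed; a pose out of reach is approached as far as the arm can. A call with a number of a shift or a turn outside -1 to 1 is refused whole. A call with a gripper value outside its range is refused whole. "fingers" is the closure, from -1 (fully open) to 1 (shut), set as the call begins (left out, the last holds). The fingers move at their own pace and stop on an object; "force" is the grip in N (left out, the last holds). Time passes only in rows, so rows that repeat a pose let the fingers close. It gives the time, the measured TCP pose, the force, the opening and the grip force at its end, in the units of the state.
- get_state(): the state, without advancing time (a new reading comes with each control period).
- grab_frame(name): name is "scene" or "top" or "wrist"; returns (picture, depth): 384x512x3 uint8, red, green, blue; 384x512 float32, m along the optical axis (not along the pixel's ray), 0 where there is no reading.
- camera_params(name): a dict with "camera_matrix" (3x3 intrinsics, pixels), "extrinsics" (4x4, takes a point from world to camera coordinates). Camera axes: x right, y down, z forward; pixel columns grow to the right and rows downward; lengths in m; the calibration is good to about 2 mm. A picture is of the moment at which its call begins: read the wrist's pose just before it. camera_params takes no time and is no camera call; for the wrist camera it gives the pose at the moment of the call.
- sign_off(): hands the job in; it is judged then, once.
The state is a dict: "time": time; "q": joint angles; "joint_vel": joint speeds; "joint_torque": joint torques, N m; "position": TCP position; "tcp_rot": TCP orientation; "force": force on the tool from outside, world axes, zero at the start; "torque": the same for the moment, N m; "finger_gap": finger opening in m; "grasp_force": force on a finger pad.
Only numpy, scipy, OpenCV 4.12 (cv2) and the standard library are available. Lean on these libraries where they do the work, as an engineer would, in place of code of your own. Each camera call takes 0.05 s, during which the arm holds its last target. There are 200 camera calls.

### The job

Turn the brass knob clockwise to close the swivel jaw snugly on the boxwood owl, so that the orange sprung pad is pushed about halfway (some 5 mm) back towards its jaw but never all the way. Only then pull the black lock knob up, swing the head with it round to the slot with the red washer, and push the lock knob fully down there so that the head is locked with the owl still held upright and square. Leave the other things on the bench where they are, and let go of everything.

Things in the scene. Friction and masses are not known exactly. Their poses are not given: they have to be found in the camera images.
- holder: the swivel holder's fixed green round base, 200 mm across; origin at the centre of its underside on the table, on the upright swivel axis. A raised steel index rail (top 34 mm above the table, 85 mm from the axis) has three 12 mm wide slots: home straight out along the base's -x, and one 60 degrees to either side. The tallest thing on it is the owl (109 mm above the table)
- swivel (a joint): turn of the head on the base about the upright axis, rad, counter-clockwise from above positive; 0 = lock pin in the home slot (where it starts), +-1.047 = in the side slots, stops at +-1.2. Stiff (0.12 N m, about 1.5 N at the lock knob), stays where it is left; cannot turn while the lock pin is in a slot (play about 0.02 rad)
- lock_grip (a point): centre of the black round lock knob (26 mm across, 22 mm high, upright axis), 85 mm from the swivel axis, 81 mm above the table when down, the place to grip it; the knob overhangs the arm below it, whose top is 55 mm above the table
- lock_knob (a joint): how far the lock knob is pulled up, m: 0 = fully down, its 8 mm pin (rounded end) in a slot; stop at 0.016; above about 0.011 the pin is clear of the rail and the head can be swung. It needs about 4 N to move and stays at the height where it is left; between the slots it cannot go down
- worm_grip (a point): centre of the knurled round brass knob (32 mm across, 24 mm high, upright axis), 86 mm from the swivel axis on the side opposite the lock knob, 86 mm above the table, the place to grip it; the housing below it has its top 64 mm above the table
- worm_knob (a joint): turn of the brass knob, rad, growing clockwise from above, which closes the moving jaw by 5 mm per rad; 0 = fully open, stop at 6.0. It takes several grasps of about 1.4 rad each. Needs about 0.1 N m, and stays where it is left (self-locking). With the pad unsprung the clear gap between pad and fixed jaw is 47 mm minus 5 mm per rad
- pad (a joint): how far the orange sprung pad (34 mm wide, 20 mm high, 6 mm thick) is pushed back towards the steel moving jaw behind it, m: 0 = fully out with a 10 mm gap behind it, 0.010 = solid; spring 1.5 N per mm. It is pushed back only once the owl is held between pad and fixed jaw, then 5 mm per rad of the brass knob
- pad_face (a point): centre of the pad's gripping face, 66 mm above the table; on a line with the swivel axis and both knobs
- fixed_jaw_face (a point): centre of the fixed jaw's gripping face, 21 mm from the swivel axis on the lock knob's side, 66 mm above the table; turns with the head. Its x axis points along the head from the lock knob to the brass knob
- owl_center (a point): centre (24 mm above its underside) of the carved boxwood owl, 53 mm high with its ears, loose, standing on the head's floor between the open jaws on its square stub 30 x 30 x 18 mm, which is what the jaws grip; its z axis points up; its x axis is parallel, within 0.2 rad, to the head's
- jaw_mid (a point): point on the head where the owl's centre lies once clamped, 6 mm from the swivel axis towards the lock knob. Its x axis points along the head from lock knob to brass knob. The head is a dark steel bar through the axis carrying in a row: black lock knob, fixed jaw, owl, orange pad, moving jaw, brass knob. Its floor under the owl is 56 mm above the table
- red_mark_center (a point): centre of the flat red washer (32 mm across) that lies round one of the two side slots, 35 mm above the table: the lock knob's axis has to stand over this point at the end. Look only: the pin passes through it
- white_mark_center (a point): centre of the same washer in white, round the other side slot: not this one
- pick: steel dental pick with a hex grip, 9 mm thick, about 130 mm long, lying on the table some 17 cm from the swivel axis; origin in the middle of its underside: leave it
- stone: grey ceramic stone, 90 x 24 x 12 mm, lying some 17 cm from the swivel axis on the other side; origin in the middle of its underside: leave it
- blank: black resin blank, 45 x 32 x 30 mm; origin in the middle of its underside: leave it
- canister: small tin canister with screw top, 51 mm across, 47 mm high; origin in the middle of its underside: leave it
- brush: brush about 160 mm long lying on the table; origin in the middle of its underside: leave it
- ivory_disc: small round boxwood disc, 40 mm across, 14 mm high; origin in the middle of its underside: leave it
Not all that is in view belongs to the job. Several things have the shape of the holder; the one meant has the colours described above.

How it is judged:
By the outcome, as a careful person would: the job done as asked, in the order asked, and still so for the second after the job is handed in, with the robot touching nothing.
It also fails if it takes over 67 s, if anything falls off the work surface, if the arm or the gripper's body presses on something with over 40 N, if the wrist force passes 120 N, or if a joint passes its speed limit or range.

## Working session

There is one attempt and no reset: what is moved stays moved. The work goes in short steps, Python scripts to look and compute and a tool call to move; the robot and the scene stay as the last step left them, time stands still between calls to the robot, and variables do not carry over. Pictures are saved under pics/ and viewed, at most 10 in all, crops included, and the job is handed in when it is done.

Besides the shell and the picture viewer there is one more tool, called after "Request:" by a JSON object that holds its "fn" and its "kwargs". drive_tool: Moves the arm, as the interface text tells. Shift numbers are shares of 800 mm and turn numbers shares of 1.5 rad, none past 1 either way. Its arguments: {"type":"object","properties":{"plan":{"type":"string"},"fingers":{"type":"number"},"force":{"type":"number"}},"required":["plan"]}

```bash
mkdir -p pics; ls
cat > h.py <<'E'
import numpy as np,cv2
from workcell import *
def snap(n,f,crop=None,scale=1):
    im,d=grab_frame(n); p=camera_params(n)
    np.savez('pics/'+f+'.npz',im=im,d=d,K=p['camera_matrix'],E=p['extrinsics'])
    save(f,f,crop,scale)
def save(src,f,crop=None,scale=1):
    im=np.load('pics/'+src+'.npz')['im']
    if crop: r0,r1,c0,c1=crop; im=im[r0:r1,c0:c1]
    im=cv2.resize(im,None,fx=scale,fy=scale,interpolation=cv2.INTER_CUBIC)
    cv2.imwrite('pics/'+f+'.png',im[:,:,::-1])
def px(f,u,v,z=None):
    a=np.load('pics/'+f+'.npz');K,E=np.array(a['K']),np.array(a['E']);Ei=np.linalg.inv(E)
    ray=np.linalg.inv(K)@[u,v,1]
    if z is None:
        d=np.median(a['d'][int(v)-1:int(v)+2,int(u)-1:int(u)+2]);return Ei[:3,:3]@(ray*d)+Ei[:3,3]
    r=Ei[:3,:3]@ray;o=Ei[:3,3];return o+r*(z-o[2])/r[2]
E
python3 - <<'E'
from h import *
print(get_state(),tcp_to_grasp)
snap('top','top0',None,1.5); snap('scene','sc0',None,1.5)
E
```

```text
pics
{'time': 0.0, 'q': array([ 1.37780838,  0.68998039, -0.19449604,  1.56632117,  0.15731698,
        0.90249723, -0.21509671]), 'joint_vel': array([-0.00094869,  0.0018516 ,  0.00099567, -0.00121185,  0.00196196,
       -0.00098875, -0.00069819]), 'joint_torque': array([ 1.38893511e-04, -5.27560365e+01, -1.26668360e+00, -1.53428882e+01,
       -5.25568344e-02,  6.54447475e-03,  1.91249642e-04]), 'position': array([ 0.14031437, -0.60835958,  0.21111796]), 'tcp_rot': array([-3.13978523e+00,  1.55440327e-04,  2.26869656e-01]), 'force': array([-0.01221576,  0.29499452, -0.11645028]), 'torque': array([-0.02597243, -0.00681924,  0.03125853]), 'grasp_force': 0.0, 'finger_gap': 0.08806780117053012} 0.0187
```

View pics/top0.png

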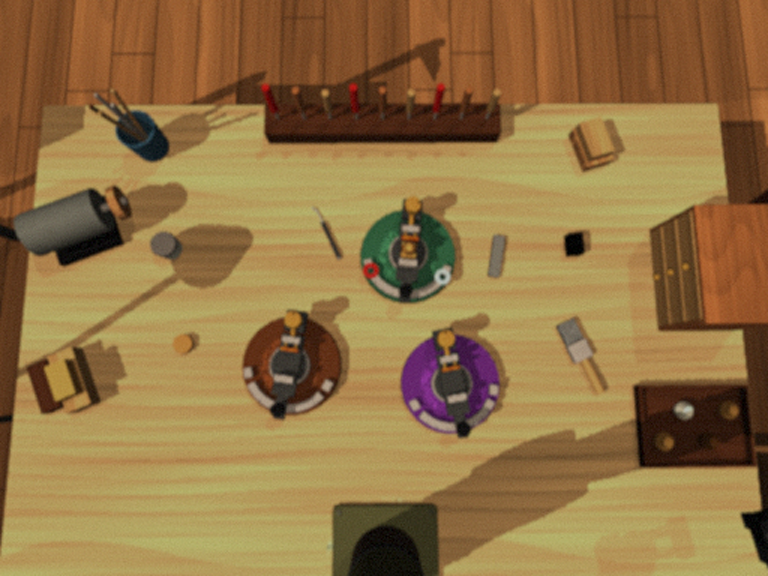

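View pics/sc0.png

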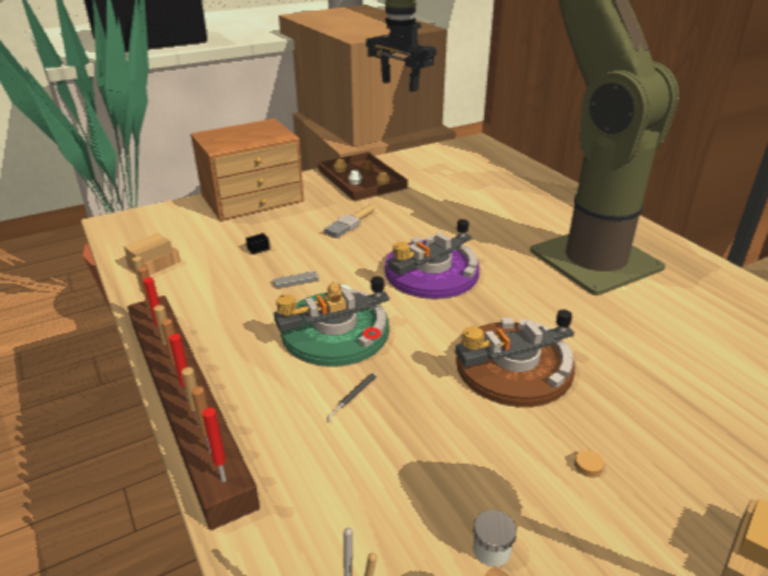

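Top view (1.5x pixels): three holder-shaped things. They are green (408,255) with the owl and red washer (371,270) and white washer (443,275), brown (290,365), and purple (450,383). Only the green one fits the description. Next is the close crop.

Run:
```python
from h import *
save('top0','top0c',(120,210,225,320),6)
for n,u,v,z in [('worm',275,137,.098),('lock',270,194,.092),('red',247.5,180.5,.035),('white',295.5,184,.035),('base',272,170,.02),('camera',256,192,0)]:
    print(n,px('top0',u,v,z).round(4),px('top0',u,v).round(4))
print(np.load('pics/top0.npz')['E'].round(3))
```

```text
worm [ 0.6818 -0.0588  0.098 ] [ 0.6819 -0.0588  0.0977]
lock [ 0.513 -0.042  0.092] [ 0.513  -0.042   0.0921]
red [0.5642 0.024  0.035 ] [0.5668 0.0243 0.022 ]
white [ 0.5523 -0.123   0.035 ] [ 0.5544 -0.1243  0.0238]
base [ 0.6    -0.0523  0.02  ] [ 0.5879 -0.0497  0.0739]
camera [ 0.534  -0.0018  0.    ] [ 0.5287 -0.0018  0.0328]
[[-0.009 -1.     0.008 -0.005]
 [-0.988  0.007 -0.151  0.519]
 [ 0.151 -0.009 -0.988  1.043]
 [ 0.     0.     0.     1.   ]]
```

View pics/top0c.png

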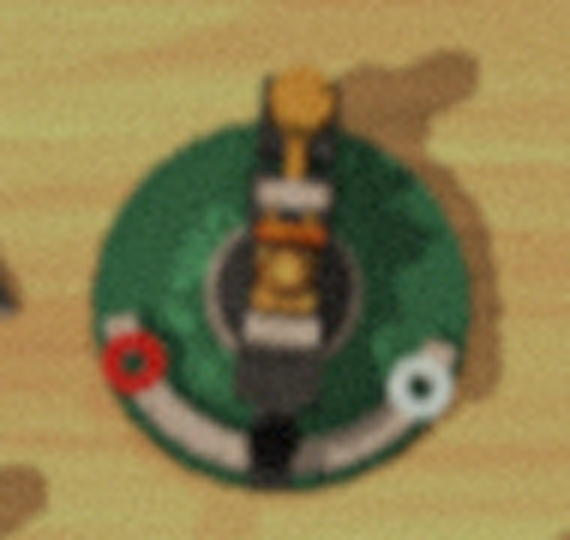

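```bash
cat >> h.py <<'E'
from scipy.spatial.transform import Rotation as R
def to(p,yaw):
    s=get_state();r=R.from_euler('xyz',s['tcp_rot']);g=R.from_euler('xyz',[np.pi,0,yaw])
    print('t',round(s['time'],2),(r.inv().apply(np.array(p)-s['position'])/.8).round(4),((r.inv()*g).as_rotvec()/1.5).round(4))
E
python3 - <<'E'
from h import *
to([.62,-.055,.28],.55)
E
```

```text
t 0.1 [ 0.7398 -0.5393 -0.0852] [-1.100e-03 -1.000e-04 -2.154e-01]
```

Request:
{"fn": "drive_tool", "kwargs": {"plan": "0 0 -0.085 0 0 0;0.74 -0.54 -0.085 0 0 -0.215;0.74 -0.54 -0.085 0 0 -0.215;0.74 -0.54 -0.085 0 0 -0.215;0.74 -0.54 -0.085 0 0 -0.215;0.74 -0.54 -0.085 0 0 -0.215;0.74 -0.54 -0.085 0 0 -0.215;0.74 -0.54 -0.085 0 0 -0.215;0.74 -0.54 -0.085 0 0 -0.215;0.74 -0.54 -0.085 0 0 -0.215", "fingers": -0.3, "force": 25}}

```text
time: 0.93
position: [0.3865, -0.3239, 0.267]
tcp_rot: [-3.141, 0.0, 0.549]
force: [0.3, -0.8, -1.7]
finger_gap: 0.0574
grasp_force: 0.0
```

Run:
```python
from h import *
to([.62,-.055,.28],.55)
```

```text
t 0.93 [ 0.4243 -0.1344 -0.0164] [-0.0003  0.0002 -0.0006]
```

Request:
{"fn": "drive_tool", "kwargs": {"plan": "0.42 -0.134 -0.016 0 0 0;0.42 -0.134 -0.016 0 0 0;0.42 -0.134 -0.016 0 0 0;0.42 -0.134 -0.016 0 0 0;0.42 -0.134 -0.016 0 0 0;0.42 -0.134 -0.016 0 0 0;0.42 -0.134 -0.016 0 0 0;0.42 -0.134 -0.016 0 0 0;0.42 -0.134 -0.016 0 0 0;0.42 -0.134 -0.016 0 0 0"}}

```text
time: 1.77
position: [0.619, -0.0517, 0.2793]
tcp_rot: [-3.138, -0.004, 0.558]
force: [0.0, 0.0, 0.3]
finger_gap: 0.0572
grasp_force: 0.0
```

Run:
```python
from h import *
snap('wrist','w0',None,1.5)
```

```text
(no output)
```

View pics/w0.png

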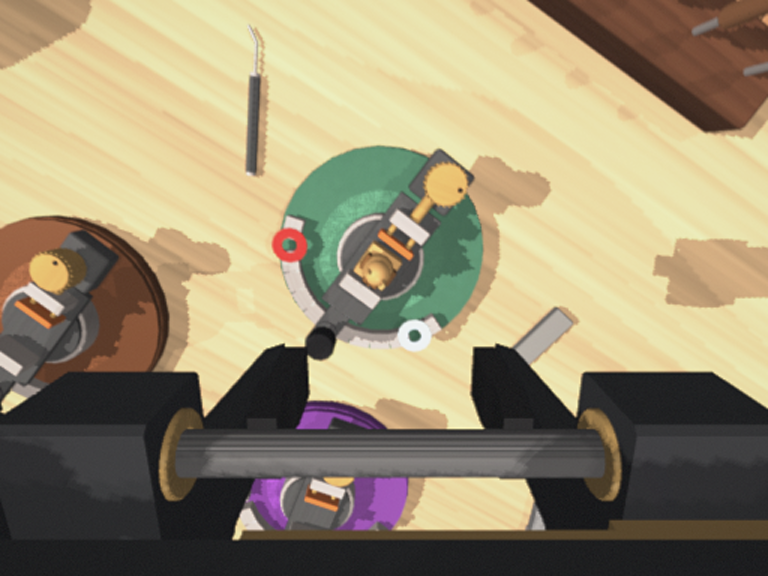

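The wrist view shows the green holder with brass knob (446,184), its dot at (461,190), orange pad (396,247), owl (377,268), lock knob (321,338), red washer (290,245) and white washer (414,335).

Run:
```python
from h import *
Q={}
for n,u,v,z in [('worm',446,184,.098),('lock',321,336,.092),('red',290,245,.035),('white',414,335,.035),('dot',461,190,.098),('padtop',396,247,.076),('fix',361,291,.08),('mov',409,225,.08)]:
    Q[n]=px('w0',u/1.5,v/1.5,z);print(n,Q[n].round(4),px('w0',u/1.5,v/1.5).round(4))
w,l=Q['worm'],Q['lock'];h=(w-l)[:2];print(np.linalg.norm(h),np.arctan2(h[1],h[0]))
a=l[:2]+h*85/171;print('axis',a)
for n in('red','white'):
    d=Q[n][:2]-a;print(n,np.linalg.norm(d),np.arctan2(d[1],d[0]))
d=h/np.linalg.norm(h)
for n in('padtop','fix','mov'): print(n,(Q[n][:2]-a)@d)
to([w[0],w[1],.13],np.arctan2(h[1],h[0])+.7)
save('w0','w0c',(130,220,205,325),6)
```

```text
worm [ 0.6846 -0.0633  0.098 ] [ 0.6846 -0.0633  0.0976]
lock [ 0.5248 -0.0438  0.092 ] [ 0.5244 -0.0439  0.0909]
red [0.5642 0.0207 0.035 ] [0.5606 0.0219 0.0221]
white [ 0.5494 -0.1248  0.035 ] [ 0.5453 -0.1282  0.0216]
dot [ 0.6869 -0.0754  0.098 ] [ 0.6869 -0.0754  0.0982]
padtop [ 0.6204 -0.0591  0.076 ] [ 0.6205 -0.059   0.0767]
fix [ 0.5733 -0.0534  0.08  ] [ 0.5724 -0.0537  0.0769]
mov [ 0.642 -0.058  0.08 ] [ 0.6416 -0.0585  0.0762]
0.16098817272188684 -0.12138923926470069
axis [ 0.60426268 -0.05346711]
red 0.08436086977053849 2.0662519924356264
white 0.0899296604982668 -2.226260254447383
padtop 0.016717824635458983
fix -0.03073789144558279
mov 0.03801915494625745
t 1.82 [0.0664 0.0529 0.1864] [-0.0011 -0.0004 -0.0162]
```

View pics/w0c.png

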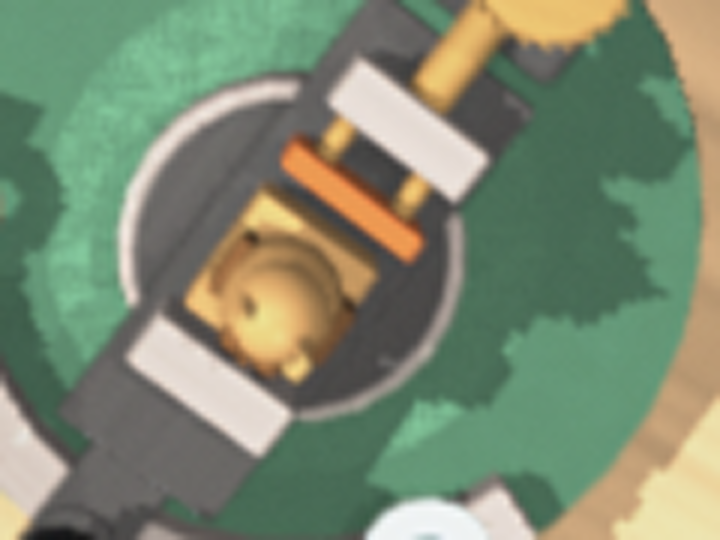

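Request:
{"fn": "drive_tool", "kwargs": {"plan": "0.066 0.053 0.05 0 0 0;0.066 0.053 0.1 0 0 0;0.066 0.053 0.186 0 0 0;0.066 0.053 0.186 0 0 0;0.066 0.053 0.186 0 0 0;0.066 0.053 0.186 0 0 0;0.066 0.053 0.186 0 0 0;0.066 0.053 0.186 0 0 0", "fingers": -0.05}}

```text
time: 2.48
position: [0.6852, -0.068, 0.1343]
tcp_rot: [3.139, -0.004, 0.548]
force: [0.2, -0.2, -0.6]
finger_gap: 0.0466
grasp_force: 0.0
```

Run:
```python
from h import *
to([.6846,-.0633,.070],.56)
snap('wrist','w1',None,1.5)
```

```text
t 2.48 [ 0.0021 -0.0056  0.0804] [ 0.0019 -0.0026 -0.0077]
```

View pics/w1.png

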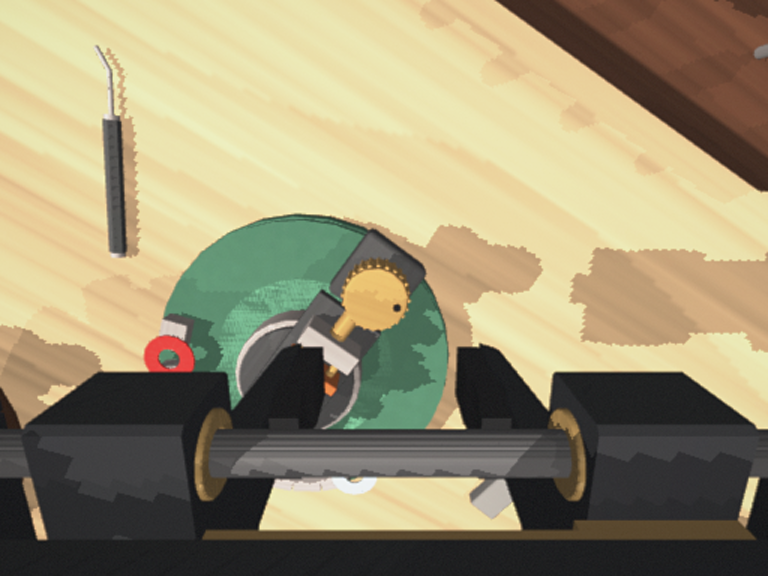

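The knob top centre is at (375,298) and its dot at (397,308), with the fingers on either side of the head's end.

Run:
```python
from h import *
w=px('w1',375/1.5,298/1.5,.098);print(w,px('w1',250,199),px('w1',397/1.5,308/1.5,.098))
s=get_state();print(s['position'],s['tcp_rot'])
to([w[0],w[1],.070],.56)
```

```text
[ 0.68790633 -0.05770013  0.098     ] [ 0.68757277 -0.05788635  0.09756682] [ 0.68910844 -0.06935961  0.098     ]
[ 0.68536624 -0.06784313  0.13450684] [ 3.13846341 -0.00436029  0.54868107]
t 2.53 [ 0.009  -0.0094  0.0806] [ 0.0021 -0.0029 -0.0076]
```

Request:
{"fn": "drive_tool", "kwargs": {"plan": "0.008 -0.0097 0 0.002 -0.003 0;0.008 -0.0097 0.04 0.002 -0.003 0;0.008 -0.0097 0.08 0.002 -0.003 0;0.008 -0.0097 0.08 0.002 -0.003 0;0.008 -0.0097 0.08 0.002 -0.003 0;0.008 -0.0097 0.08 0.002 -0.003 0;0.008 -0.0097 0.08 0.002 -0.003 0"}}

```text
time: 3.12
position: [0.687, -0.0573, 0.0698]
tcp_rot: [-3.141, 0.001, 0.549]
force: [1.3, 0.7, 0.9]
finger_gap: 0.0462
grasp_force: 0.0
```

Request:
{"fn": "drive_tool", "kwargs": {"plan": "0 0 0 0 0 0;0 0 0 0 0 0;0 0 0 0 0 0;0 0 0 0 0 0", "fingers": 1, "force": 20}}

```text
time: 3.45
position: [0.687, -0.0581, 0.0686]
tcp_rot: [-3.142, 0.001, 0.549]
force: [2.6, -2.3, 4.4]
finger_gap: 0.0301
grasp_force: 20.0
```

Run:
```python
from h import *
s=get_state();print(s['position'],s['tcp_rot'],s['force'],s['torque'],s['grasp_force'],s['finger_gap'])
```

```text
[ 0.68703162 -0.05809111  0.06859928] [-3.14154648e+00  1.12002501e-03  5.49008205e-01] [ 2.5900814  -2.26864506  4.40603933] [-0.35718826 -0.52375855  0.08509014] 20.000663101673126 0.030114364148976114
```

Request:
{"fn": "drive_tool", "kwargs": {"plan": "0 0 0 0 0 0.08;0 0 0 0 0 0.16;0 0 0 0 0 0.24;0 0 0 0 0 0.32;0 0 0 0 0 0.4;0 0 0 0 0 0.48;0 0 0 0 0 0.56;0 0 0 0 0 0.64;0 0 0 0 0 0.72;0 0 0 0 0 0.8"}}

```text
time: 4.28
position: [0.687, -0.058, 0.0686]
tcp_rot: [3.141, 0.0, -0.657]
force: [1.8, -1.7, 4.4]
finger_gap: 0.0306
grasp_force: 20.0
```

Request:
{"fn": "drive_tool", "kwargs": {"plan": "0 0 0 0 0 0.067;0 0 0 0 0 0.067;0 0 0 0 0 0.067;0 0 0 0 0 0.067"}}

```text
time: 4.62
position: [0.687, -0.0578, 0.0685]
tcp_rot: [3.141, 0.001, -0.751]
force: [1.2, -1.4, 5.5]
finger_gap: 0.0304
grasp_force: 20.0
```

Request:
{"fn": "drive_tool", "kwargs": {"plan": "0 0 0 0 0 0;0 0 0 0 0 0;0 0 -0.08 0 0 0;0 0 -0.08 0 0 0;0 0 -0.08 0 0 0;0 0 -0.08 0 0 0", "fingers": -0.05}}

```text
time: 5.12
position: [0.6856, -0.0572, 0.132]
tcp_rot: [3.139, 0.003, -0.751]
force: [-0.1, -0.1, -0.0]
finger_gap: 0.0465
grasp_force: 0.0
```

```bash
sed -i 's/im,d=grab_frame(n); p=camera_params(n)/p=camera_params(n); im,d=grab_frame(n)/' h.py
python3 - <<'E'
from h import *
snap('wrist','w2',None,1.5)
to([.687,-.058,.132],.56)
E
```

```text
t 5.17 [ 0.0031 -0.0013 -0.0019] [-1.000e-04  5.100e-03 -8.739e-01]
```

View pics/w2.png

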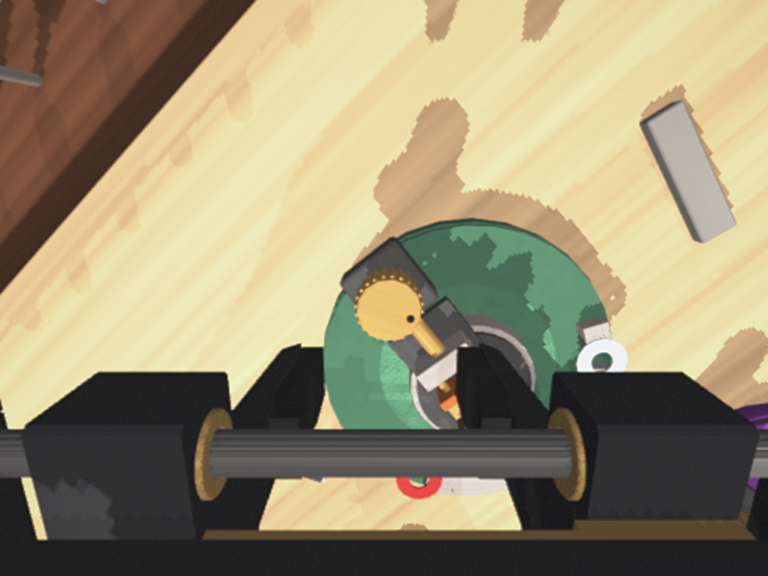

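The dot is in the same place relative to the gripper, so the knob turned the full 1.3 rad. I go back for a second grasp.

Request:
{"fn": "drive_tool", "kwargs": {"plan": "0.003 -0.001 0 0 0 -0.08;0.003 -0.001 0 0 0 -0.16;0.003 -0.001 0 0 0 -0.24;0.003 -0.001 0 0 0 -0.32;0.003 -0.001 0 0 0 -0.4;0.003 -0.001 0 0 0 -0.48;0.003 -0.001 0 0 0 -0.56;0.003 -0.001 0 0 0 -0.64;0.003 -0.001 0 0 0 -0.72;0.003 -0.001 0 0 0 -0.8"}}

```text
time: 6.0
position: [0.6858, -0.0581, 0.1288]
tcp_rot: [-3.136, 0.009, 0.455]
force: [-0.1, -0.0, -0.6]
finger_gap: 0.0466
grasp_force: 0.0
```

Run:
```python
from h import *
to([.687,-.058,.0695],.56)
```

```text
t 6.0 [0.002  0.0009 0.0741] [-0.0037  0.0056 -0.0697]
```

Request:
{"fn": "drive_tool", "kwargs": {"plan": "0.001 0 0.02 -0.002 0.003 -0.06;0.001 0 0.04 -0.002 0.003 -0.06;0.001 0 0.074 -0.002 0.003 -0.06;0.001 0 0.074 -0.002 0.003 -0.06;0.001 0 0.074 -0.002 0.003 -0.06;0.001 0 0.074 -0.002 0.003 -0.06"}}

```text
time: 6.5
position: [0.6879, -0.0579, 0.0718]
tcp_rot: [-3.141, 0.001, 0.539]
force: [0.3, 0.0, 0.5]
finger_gap: 0.0463
grasp_force: 0.0
```

Request:
{"fn": "drive_tool", "kwargs": {"plan": "0 0 0 0 0 0;0 0 0 0 0 0;0 0 0 0 0 0;0 0 0 0 0 0", "fingers": 1}}

```text
time: 6.83
position: [0.6886, -0.0581, 0.0727]
tcp_rot: [3.141, -0.001, 0.539]
force: [0.0, -0.7, 0.4]
finger_gap: 0.0216
grasp_force: 0.0
```

Request:
{"fn": "drive_tool", "kwargs": {"plan": "0 0 0 0 0 0.08;0 0 0 0 0 0.16;0 0 0 0 0 0.24;0 0 0 0 0 0.32;0 0 0 0 0 0.4;0 0 0 0 0 0.48;0 0 0 0 0 0.56;0 0 0 0 0 0.64;0 0 0 0 0 0.72;0 0 0 0 0 0.8"}}

```text
time: 7.67
position: [0.6883, -0.0579, 0.0723]
tcp_rot: [-3.141, -0.001, -0.667]
force: [-0.1, 0.5, -0.6]
finger_gap: 0.0005
grasp_force: 0.0
```

Request:
{"fn": "drive_tool", "kwargs": {"plan": "0 0 0 0 0 0;0 0 0 0 0 0;0 0 0 0 0 0"}}

```text
time: 7.92
position: [0.6882, -0.058, 0.072]
tcp_rot: [-3.142, -0.0, -0.658]
force: [0.6, 0.3, 0.1]
finger_gap: 0.0002
grasp_force: 0.0
```

Run:
```python
from h import *
s=get_state();print(s['position'],s['tcp_rot'],s['force'],s['torque'],s['grasp_force'],s['finger_gap'])
```

```text
[ 0.68819338 -0.05803068  0.07204233] [-3.14154306e+00 -3.57544498e-04 -6.58077713e-01] [0.5821286  0.34137855 0.05937754] [ 0.08239027 -0.01480122 -0.01224756] 0.0 0.0001951359138671705
```

Run:
```python
from h import *
snap('wrist','w3',None,1.5)
print(px('w2',389/1.5,310/1.5,.098))
```

```text
[ 0.68687991 -0.05788572  0.098     ]
```

View pics/w3.png

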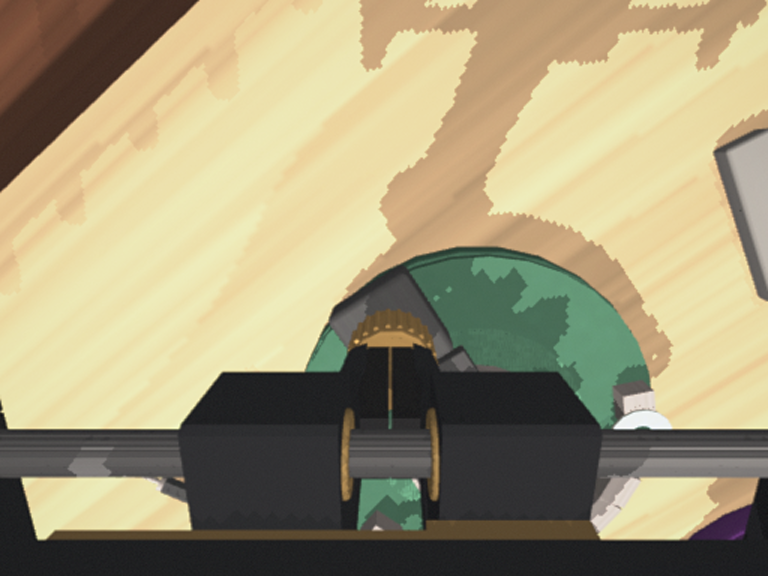

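The fingers are shut at (390,350), in front of the knob's visible rim at (390,325), so they are not around the knob. I check the geometry from depth.

Run:
```python
from h import *
a=np.load('pics/w3.npz');K,E=a['K'],a['E']
s=get_state();print(s['position'])
for p in (s['position'],s['position']+[0,0,.026],[.687,-.058,.098]):
    c=K@(E@np.r_[p,1])[:3];print((c[:2]/c[2]*1.5).round(1),c[2])
for u,v in [(365,352),(415,352),(365,370),(390,340),(390,325),(345,300),(380,440),(390,333),(415,363)]: print(u,v,px('w3',u/1.5,v/1.5).round(4))
```

```text
[ 0.68815347 -0.05811353  0.07200148]
[390.2 340.1] 0.1855624999664372
[390.2 368.4] 0.1605794065549987
[392.  370.9] 0.16085182229375478
365 352 [ 0.7007 -0.0573  0.1053]
415 352 [ 0.6903 -0.0702  0.1044]
365 370 [ 0.7    -0.0575  0.1177]
390 340 [ 0.6966 -0.0646  0.0978]
390 325 [ 0.6995 -0.0668  0.0927]
345 300 [ 0.7087 -0.0485  0.0503]
380 440 [ 0.7095 -0.0724  0.1782]
390 333 [ 0.6984 -0.066   0.097 ]
415 363 [ 0.6909 -0.0701  0.1138]
```

Run:
```python
from h import *
for f in('w1','w2','w3'):
    a=np.load(f'pics/{f}.npz');E=a['E'];Ei=np.linalg.inv(E)
    print(f,Ei[:3,3],Ei[:3,2])
    for u,v in [(310,350),(310,360),(305,390),(470,350),(100,200),(700,100)]:
        print(u,v,px(f,u/1.5,v/1.5).round(4))
for u,v in [(384,288),(300,230),(560,290),(385,480)]: print('top',px('top0',u/1.5,v/1.5).round(4))
a=np.load('pics/w3.npz')['d'];print(a[218:262:4,260].round(4), a[218:262:4,243].round(4))
```

```text
w1 [ 0.74505228 -0.03005905  0.3074554 ] [-0.23056106 -0.14479561 -0.96222442]
310 350 [ 0.6784 -0.0397  0.1636]
310 360 [ 0.6792 -0.0408  0.1718]
305 390 [ 0.678  -0.0428  0.1881]
470 350 [ 0.7067 -0.0863  0.1633]
100 200 [6.246e-01 1.196e-01 1.000e-04]
700 100 [ 0.8572 -0.1542  0.0499]
w2 [ 0.73818412 -0.1058699   0.30437699] [-0.20568667  0.19102787 -0.95979235]
310 350 [ 0.7104 -0.043   0.1608]
310 360 [ 0.7097 -0.0443  0.1697]
305 390 [ 0.7077 -0.0443  0.1867]
470 350 [ 0.6733 -0.0829  0.1613]
100 200 [8.478e-01 5.150e-02 2.000e-04]
700 100 [ 6.314e-01 -2.698e-01  2.000e-04]
w3 [ 0.7442971  -0.10147717  0.24467186] [-0.21814167  0.17061086 -0.96088821]
310 350 [ 6.883e-01  7.000e-04 -2.000e-04]
310 360 [ 0.6872 -0.0016  0.0146]
305 390 [ 0.7234 -0.0671  0.1753]
470 350 [ 0.6416 -0.0754  0.0217]
100 200 [8.215e-01 3.260e-02 3.000e-04]
700 100 [ 6.721e-01 -2.408e-01 -2.000e-04]
top [ 0.5287 -0.0018  0.0328]
top [ 6.608e-01  1.766e-01 -5.000e-04]
top [ 0.5272 -0.3728 -0.0013]
top [ 0.1469 -0.0009  0.002 ]
[0.1602 0.1578 0.1574 0.1583 0.1544 0.1495 0.1449 0.141  0.14   0.1393
 0.1417] [0.1648 0.1611 0.1592 0.1559 0.1504 0.1455 0.1415 0.1392 0.1359 0.1332
 0.1298]
```

The fingers' real end sits 28 mm above the reported TCP: +28 mm in w1 from depth, and knob contact was felt at reported 0.0686 but not at 0.072. So the first grip only clipped the knob's top rim. I'll use reported z ≈ 0.042 for the brass knob.

Request:
{"fn": "drive_tool", "kwargs": {"plan": "0 0 -0.01 0 0 0;0 0 -0.01 0 0 -0.08;0 0 -0.01 0 0 -0.16;0 0 -0.01 0 0 -0.24;0 0 -0.01 0 0 -0.32;0 0 -0.01 0 0 -0.4;0 0 -0.01 0 0 -0.48;0 0 -0.01 0 0 -0.56;0 0 -0.01 0 0 -0.64;0 0 -0.01 0 0 -0.72", "fingers": -0.05}}

```text
time: 8.8
position: [0.6884, -0.0586, 0.0807]
tcp_rot: [3.141, -0.001, 0.425]
force: [0.1, -0.3, 0.3]
finger_gap: 0.0463
grasp_force: 0.0
```

Run:
```python
from h import *
to([.687,-.058,.0425],.53)
```

```text
t 8.8 [-0.0013 -0.0015  0.0477] [ 0.0007 -0.0003 -0.0697]
```

Request:
{"fn": "drive_tool", "kwargs": {"plan": "-0.0013 -0.0015 0 0 0 -0.06;-0.0013 -0.0015 0.015 0 0 -0.06;-0.0013 -0.0015 0.03 0 0 -0.06;-0.0013 -0.0015 0.048 0 0 -0.06;-0.0013 -0.0015 0.048 0 0 -0.06;-0.0013 -0.0015 0.048 0 0 -0.06"}}

```text
time: 9.3
position: [0.6857, -0.0575, 0.0399]
tcp_rot: [-3.141, 0.003, 0.508]
force: [-0.1, 0.1, -0.4]
finger_gap: 0.0461
grasp_force: 0.0
```

Request:
{"fn": "drive_tool", "kwargs": {"plan": "0 0 0 0 0 0;0 0 0 0 0 0;0 0 0 0 0 0;0 0 0 0 0 0", "fingers": 1}}

```text
time: 9.63
position: [0.6869, -0.0576, 0.0416]
tcp_rot: [3.141, -0.0, 0.509]
force: [1.3, -0.3, -1.3]
finger_gap: 0.0311
grasp_force: 20.0
```

Request:
{"fn": "drive_tool", "kwargs": {"plan": "0 0 0 0 0 0.08;0 0 0 0 0 0.16;0 0 0 0 0 0.24;0 0 0 0 0 0.32;0 0 0 0 0 0.4;0 0 0 0 0 0.48;0 0 0 0 0 0.56;0 0 0 0 0 0.64;0 0 0 0 0 0.72;0 0 0 0 0 0.8"}}

```text
time: 10.47
position: [0.687, -0.0574, 0.0416]
tcp_rot: [-3.141, -0.001, -0.697]
force: [1.4, -0.6, -3.0]
finger_gap: 0.0316
grasp_force: 20.0
```

Request:
{"fn": "drive_tool", "kwargs": {"plan": "0 0 0 0 0 0;0 0 0 0 0 0;0 0 -0.12 0 0 0;0 0 -0.12 0 0 0;0 0 -0.12 0 0 0;0 0 -0.12 0 0 0;0 0 -0.12 0 0 0", "fingers": -0.05}}

```text
time: 11.05
position: [0.687, -0.0575, 0.1384]
tcp_rot: [-3.141, -0.001, -0.689]
force: [-0.2, -0.1, -1.3]
finger_gap: 0.0462
grasp_force: 0.0
```

Run:
```python
from h import *
to([.60,-.055,.17],.5)
```

```text
t 11.05 [-0.0858  0.0667 -0.0397] [-1.000e-04 -1.100e-03 -7.929e-01]
```

Run:
```python
from h import *
to([.61,-.046,.19],-.69)
```

```text
t 11.05 [-0.0833  0.0501 -0.0647] [-0.0007 -0.0008  0.0005]
```

Request:
{"fn": "drive_tool", "kwargs": {"plan": "-0.083 0.05 -0.065 0 0 0;-0.083 0.05 -0.065 0 0 0;-0.083 0.05 -0.065 0 0 0;-0.083 0.05 -0.065 0 0 0;-0.083 0.05 -0.065 0 0 0;-0.083 0.05 -0.065 0 0 0"}}

```text
time: 11.55
position: [0.6106, -0.0459, 0.1881]
tcp_rot: [3.141, 0.0, -0.69]
force: [0.4, 0.1, -0.6]
finger_gap: 0.0464
grasp_force: 0.0
```

Run:
```python
from h import *
snap('wrist','w4',(90,240,156,356),4)
```

```text
(no output)
```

View pics/w4.png

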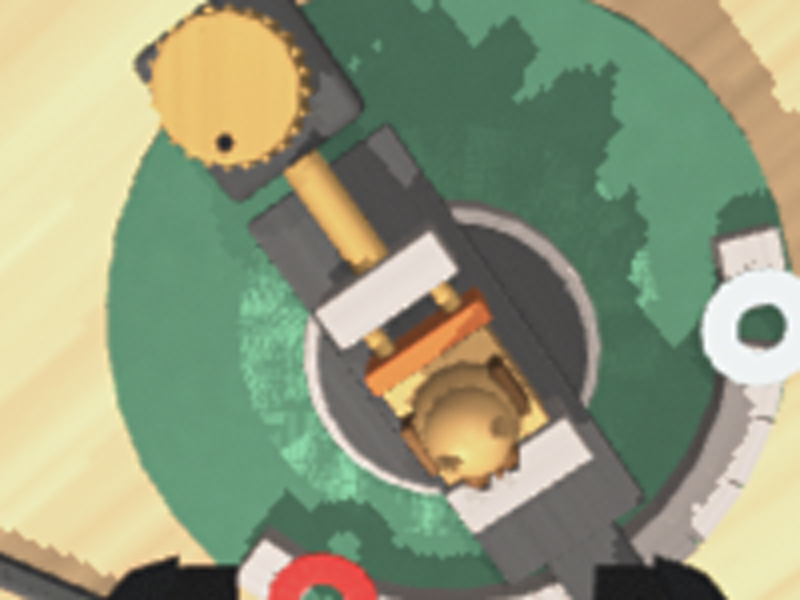

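The owl stands between fixed jaw (520,475) and orange pad (430,345), and the moving jaw is at (387,290), with some gap left behind the pad. I measure along the head.

```bash
cat > m.py <<'E'
from h import *
import sys
f=sys.argv[1]; a=np.load(f'pics/{f}.npz');im,d=a['im'].astype(int),a['d'];K,E=a['K'],a['E'];Ei=np.linalg.inv(E)
v,u=np.mgrid[:384,:512];P=(np.stack([(u-K[0,2])/K[0,0]*d,(v-K[1,2])/K[1,1]*d,d],-1))@Ei[:3,:3].T+Ei[:3,3]
ax=np.array([.599,-.0555]);th=float(sys.argv[2]);hd=np.array([np.cos(th),np.sin(th)]);pp=np.array([-hd[1],hd[0]])
q=P[...,:2]-ax;s=q@hd;t=q@pp;z=P[...,2]
r,g,b=im[...,0],im[...,1],im[...,2]
m=(abs(t)<.03)&(abs(s)<.1)&(d>0)
def st(n,k):
    print(n,k.sum(),'s',(np.percentile(s[k],[2,50,98])*1e3).round(1) if k.any() else '', 't',(np.percentile(t[k],[2,50,98])*1e3).round(1),'z',(np.percentile(z[k],[2,98])*1e3).round(1))
    return k
o=m&(r>150)&(g<150)&(b<100)&(r-g>70)
st('orange top',o&(z>.0735)&(z<.079)); st('orange',o)
gr=m&(abs(r-b)<60)&(r>150)&(abs(z-.0765)<.003)
st('mov',gr&(s>.01)&(abs(t)<.02)); st('fix',gr&(s<-.01)&(abs(t)<.02))
k=gr&(s>.01)&(abs(t)<.02); c=np.polyfit(t[k],s[k],1);print('mov skew',c)
k=m&(abs(z-.074)<.0012)&(r-b>60)&(s<.02)&(s>-.03)&~o;st('stub',k)
k=m&(z>.08)&(s>-.04)&(s<.02);st('owl',k)
E
python3 m.py w4 -.09; python3 m.py w0 -.09
python3 - <<'E'
from h import *
for f,u,v in [('w4',404,308),('w4',430,352),('w4',503,457),('w4',386,292)]:
    p=px(f,156+u/4,90+v/4,.076);print(((p[:2]-[.599,-.0555])@[np.cos(-.09),np.sin(-.09)]*1e3).round(1),px(f,156+u/4,90+v/4).round(4))
E
```

```text
orange top 98 s [11.4 14.4 17. ] t [-10.7  -2.2  21.7] z [75.3 78.1]
orange 99 s [11.2 14.4 17. ] t [-10.7  -2.   21.7] z [75.  78.1]
mov 402 s [25.4 31.1 36.6] t [-10.3   4.2  19.2] z [75.3 78.2]
fix 344 s [-31.5 -26.2 -19.5] t [-12.    1.2  19.5] z [75.3 78. ]
mov skew [-0.010077   0.0311222]
stub 204 s [-18.    7.4  17. ] t [-8.3 -0.6 20.8] z [73.  75.1]
owl 10904 s [-12.2   8.2  19.6] t [-29.7 -21.2   9.6] z [ 90.  316.7]
orange top 60 s [19.7 24.3 25.6] t [-15.4   1.5  16.8] z [74.9 77.6]
orange 62 s [19.6 24.2 25.6] t [-18.9   0.8  16.8] z [59.6 77.6]
mov 259 s [36.1 41.6 47.3] t [-15.3   0.7  16.8] z [74.9 77.8]
fix 260 s [-33.5 -27.3 -21.4] t [-15.6   1.6  18.3] z [75.3 78.2]
mov skew [0.00578906 0.04169816]
stub 107 s [-15.9   8.6  12.9] t [-12.8   8.3  16.4] z [72.9 75.1]
owl 1675 s [-12.2  -2.7  19.2] t [-8.5 25.5 29.9] z [ 86.8 396.2]
24.6 [ 0.6211 -0.0506  0.0563]
12.2 [ 0.6119 -0.0514  0.0771]
-19.8 [ 0.5872 -0.052   0.1009]
30.2 [ 0.6297 -0.0525  0.0766]
```

Along the head, the pad gap has gone from about 10.5 mm to 8.4 mm, so the pad is pushed about 1.5–2 mm. It needs about 3.5 mm more, or 0.7 rad.

Run:
```python
from h import *
to([.687,-.058,.09],.25)
```

```text
t 11.6 [ 0.0833 -0.0493  0.1224] [ 4.000e-04  6.000e-04 -6.271e-01]
```

Request:
{"fn": "drive_tool", "kwargs": {"plan": "0.04 -0.024 0 0 0 -0.08;0.083 -0.049 0 0 0 -0.16;0.083 -0.049 0 0 0 -0.24;0.083 -0.049 0.04 0 0 -0.32;0.083 -0.049 0.08 0 0 -0.4;0.083 -0.049 0.122 0 0 -0.48;0.083 -0.049 0.122 0 0 -0.56;0.083 -0.049 0.122 0 0 -0.627;0.083 -0.049 0.122 0 0 -0.627;0.083 -0.049 0.122 0 0 -0.627"}}

```text
time: 12.43
position: [0.6865, -0.0584, 0.0907]
tcp_rot: [-3.141, 0.0, 0.246]
force: [0.4, 0.2, -0.3]
finger_gap: 0.0463
grasp_force: 0.0
```

Run:
```python
from h import *
to([.687,-.058,.0415],.25)
```

```text
t 12.43 [ 0.0008 -0.0003  0.0615] [-0.0002  0.0003 -0.0027]
```

Request:
{"fn": "drive_tool", "kwargs": {"plan": "0.001 0 0.02 0 0 0;0.001 0 0.04 0 0 0;0.001 0 0.061 0 0 0;0.001 0 0.061 0 0 0;0.001 0 0.061 0 0 0"}}

```text
time: 12.85
position: [0.6866, -0.058, 0.0424]
tcp_rot: [3.141, 0.001, 0.248]
force: [0.5, 0.4, 0.4]
finger_gap: 0.0463
grasp_force: 0.0
```

Request:
{"fn": "drive_tool", "kwargs": {"plan": "0 0 0 0 0 0;0 0 0 0 0 0;0 0 0 0 0 0;0 0 0 0 0 0;0 0 0 0 0 0", "fingers": 1}}

```text
time: 13.27
position: [0.6879, -0.0579, 0.0443]
tcp_rot: [3.141, -0.002, 0.249]
force: [-0.2, 1.2, 4.7]
finger_gap: 0.0313
grasp_force: 20.0
```

Request:
{"fn": "drive_tool", "kwargs": {"plan": "0 0 0 0 0 0.08;0 0 0 0 0 0.16;0 0 0 0 0 0.24;0 0 0 0 0 0.32;0 0 0 0 0 0.4;0 0 0 0 0 0.46;0 0 0 0 0 0.46;0 0 0 0 0 0.46"}}

```text
time: 13.93
position: [0.6879, -0.0585, 0.0443]
tcp_rot: [3.141, -0.003, -0.441]
force: [0.2, -0.4, 5.9]
finger_gap: 0.031
grasp_force: 20.0
```

Request:
{"fn": "drive_tool", "kwargs": {"plan": "0 0 0 0 0 0;0 0 0 0 0 0;0 0 -0.12 0 0 0;0 0 -0.12 0 0 0;0 0 -0.12 0 0 0;0 0 -0.12 0 0 0;0 0 -0.12 0 0 0", "fingers": -0.05}}

```text
time: 14.52
position: [0.687, -0.0578, 0.1395]
tcp_rot: [-3.141, -0.001, -0.441]
force: [-0.4, 0.1, -0.2]
finger_gap: 0.0465
grasp_force: 0.0
```

Run:
```python
from h import *
to([.61,-.046,.19],-.69)
```

```text
t 14.52 [-0.0933  0.0277 -0.0632] [-0.0002 -0.0006  0.1663]
```

Request:
{"fn": "drive_tool", "kwargs": {"plan": "-0.05 0.015 -0.063 0 0 0.08;-0.093 0.028 -0.063 0 0 0.166;-0.093 0.028 -0.063 0 0 0.166;-0.093 0.028 -0.063 0 0 0.166;-0.093 0.028 -0.063 0 0 0.166;-0.093 0.028 -0.063 0 0 0.166;-0.093 0.028 -0.063 0 0 0.166"}}

```text
time: 15.1
position: [0.6107, -0.0464, 0.1881]
tcp_rot: [3.141, 0.0, -0.689]
force: [-0.4, 1.1, 0.5]
finger_gap: 0.0465
grasp_force: 0.0
```

```bash
python3 - <<'E'
from h import *
snap('wrist','w5')
E
python3 m.py w5 -.09
python3 - <<'E'
from h import *
# knob dot and feature profile
for f in('w4','w5'):
    a=np.load(f'pics/{f}.npz');im=a['im'].astype(int)
    for s in np.arange(2,40,1.5):
        row=[]
        for t in(-5,0,5,10):
            th=-.09;p=np.array([.599,-.0555])+1e-3*(s*np.array([np.cos(th),np.sin(th)])+t*np.array([-np.sin(th),np.cos(th)]))
            c=a['K']@(a['E']@np.r_[p,.077,1])[:3];row.append(tuple(int(x) for x in im[int(round(c[1]/c[2])),int(round(c[0]/c[2]))]))
        print(f,s,row)
E
```

```text
orange top 105 s [11.4 14.8 16.8] t [-11.   -2.   21.8] z [74.8 78.1]
orange 105 s [11.4 14.8 16.8] t [-11.   -2.   21.8] z [74.8 78.1]
mov 400 s [22.1 27.7 33.3] t [-10.6   4.1  19.2] z [75.4 78.2]
fix 341 s [-31.6 -26.2 -19.6] t [-11.8   1.2  19.4] z [75.4 78.3]
mov skew [-0.0026455   0.02768049]
stub 205 s [-18.    7.4  16.9] t [-8.4  1.4 21.1] z [72.9 75.1]
owl 10485 s [-12.2   7.9  19.6] t [-29.7 -21.5   9.8] z [ 89.8 316.7]
w4 2.0 [(67, 50, 34), (150, 116, 74), (120, 93, 62), (119, 93, 62)]
w4 3.5 [(82, 62, 41), (125, 96, 65), (145, 111, 73), (143, 110, 71)]
w4 5.0 [(197, 152, 97), (114, 89, 59), (137, 106, 69), (144, 110, 71)]
w4 6.5 [(196, 151, 96), (144, 112, 73), (115, 89, 58), (123, 95, 63)]
w4 8.0 [(195, 151, 97), (190, 145, 94), (119, 92, 60), (200, 158, 101)]
w4 9.5 [(197, 152, 97), (190, 147, 95), (194, 150, 97), (216, 174, 111)]
w4 11.0 [(172, 111, 69), (156, 104, 64), (198, 144, 92), (226, 156, 92)]
w4 12.5 [(199, 106, 61), (214, 119, 66), (234, 152, 82), (235, 152, 82)]
w4 14.0 [(202, 109, 62), (236, 155, 84), (235, 153, 82), (235, 152, 82)]
w4 15.5 [(238, 153, 83),
[... 2407 characters left out ...]
(233, 224, 217), (233, 224, 217)]
w5 27.5 [(232, 222, 215), (230, 220, 214), (230, 220, 213), (231, 221, 214)]
w5 29.0 [(229, 219, 214), (230, 220, 213), (230, 219, 213), (229, 218, 212)]
w5 30.5 [(231, 222, 215), (231, 221, 214), (231, 221, 214), (230, 221, 214)]
w5 32.0 [(234, 224, 218), (232, 223, 216), (232, 221, 215), (229, 219, 209)]
w5 33.5 [(164, 153, 146), (124, 115, 109), (144, 133, 127), (115, 108, 104)]
w5 35.0 [(137, 111, 79), (148, 116, 73), (168, 130, 80), (91, 87, 83)]
w5 36.5 [(178, 137, 81), (160, 124, 74), (201, 155, 92), (77, 74, 73)]
w5 38.0 [(108, 91, 68), (154, 119, 73), (237, 200, 117), (74, 70, 66)]
w5 39.5 [(77, 76, 75), (121, 99, 70), (237, 201, 118), (76, 72, 67)]
```

The pad stayed seated while the jaw advanced 3.4 mm. The gap behind the pad is now about 5.0 mm, so the pad is pushed about 5 mm. Next is the lock knob.

Run:
```python
from h import *
print(get_state()['q'].round(2))
to([.495,-.0435,.19],-.09)
```

```text
[-0.09  0.7   0.16  1.64 -0.14  0.81 -2.13]
t 15.15 [-0.1139  0.089  -0.0021] [ 0.0005  0.0004 -0.3996]
```

Run:
```python
from h import *
to([.50,-.0535,.19],.4)
```

```text
t 15.15 [-0.1012  0.0947 -0.0021] [ 4.000e-04  5.000e-04 -7.263e-01]
```

Request:
{"fn": "drive_tool", "kwargs": {"plan": "-0.05 0.045 -0.002 0 0 -0.08;-0.1 0.095 -0.002 0 0 -0.16;-0.1 0.095 -0.002 0 0 -0.24;-0.1 0.095 -0.002 0 0 -0.32;-0.1 0.095 -0.002 0 0 -0.4;-0.1 0.095 -0.002 0 0 -0.48;-0.1 0.095 -0.002 0 0 -0.56;-0.1 0.095 -0.002 0 0 -0.64;-0.1 0.095 -0.002 0 0 -0.72;-0.1 0.095 -0.002 0 0 -0.726"}}

```text
time: 15.98
position: [0.5006, -0.0544, 0.1906]
tcp_rot: [-3.141, -0.0, 0.402]
force: [0.4, -0.3, -0.5]
finger_gap: 0.0463
grasp_force: 0.0
```

```bash
cat > w.py <<'E'
from h import *
import sys
f=sys.argv[1]
snap('wrist',f)
a=np.load(f'pics/{f}.npz');im,d=a['im'].astype(int),a['d'];K,E=a['K'],a['E'];Ei=np.linalg.inv(E)
v,u=np.mgrid[:384,:512];P=(np.stack([(u-K[0,2])/K[0,0]*d,(v-K[1,2])/K[1,1]*d,d],-1))@Ei[:3,:3].T+Ei[:3,3]
r,g,b=im[...,0],im[...,1],im[...,2];z=P[...,2];ok=(np.hypot(P[...,0]-.6,P[...,1]+.051)<.12)&(d>0)
def fit(n,k):
    k=cv2.morphologyEx(k.astype('uint8'),cv2.MORPH_OPEN,np.ones((3,3)))
    c,_=cv2.findContours(k,cv2.RETR_EXTERNAL,cv2.CHAIN_APPROX_NONE)
    if not c: print(n,'none');return
    c=max(c,key=cv2.contourArea)[:,0];q=P[c[:,1],c[:,0]]
    A=np.c_[2*q[:,:2],np.ones(len(q))];x=np.linalg.lstsq(A,(q[:,:2]**2).sum(1),rcond=None)[0]
    print(n,'c',x[:2].round(4),'R',np.sqrt(x[2]+x[0]**2+x[1]**2).round(4),'z',np.median(q[:,2]).round(4),'px',c.mean(0).round(0),len(c))
fit('lock',ok&(z>.086)&(z<.115)&(r<80)&(abs(r-b)<25)&(v<228))
fit('red',ok&(r>150)&(g<90)&(b<90)&(v<228))
fit('white',ok&(r>175)&(b>165)&(abs(z-.0355)<.0025)&(v<228))
fit('worm',ok&(r>150)&(b<170)&(r-b>50)&(abs(z-.098)<.002)&(P[...,0]>.65)&(v<228))
E
python3 w.py w6; python3 -c "
from h import *
to([.516,-.0435,.09],.4)"
```

```text
lock c [ 0.5175 -0.0426] R 0.0119 z 0.0901 px [256. 164.] 77
red c [0.5663 0.0267] R 0.0151 z 0.0353 px [212.  85.] 91
white c [ 0.5536 -0.1206] R 0.0185 z 0.0345 px [336. 151.] 141
worm none
t 16.03 [ 0.0231 -0.005   0.1257] [-0.0002 -0.     -0.0017]
```

Request:
{"fn": "drive_tool", "kwargs": {"plan": "0.023 -0.005 0.03 0 0 0;0.023 -0.005 0.08 0 0 0;0.023 -0.005 0.125 0 0 0;0.023 -0.005 0.16 0 0 0;0.023 -0.005 0.19 0 0 0;0.023 -0.005 0.193 0 0 0;0.023 -0.005 0.193 0 0 0;0.023 -0.005 0.193 0 0 0", "fingers": -0.05}}

```text
time: 16.7
position: [0.5162, -0.0435, 0.0374]
tcp_rot: [3.14, -0.001, 0.398]
force: [0.6, 0.0, -0.8]
finger_gap: 0.0465
grasp_force: 0.0
```

Request:
{"fn": "drive_tool", "kwargs": {"plan": "0 0 0 0 0 0;0 0 0 0 0 0;0 0 0 0 0 0;0 0 0 0 0 0;0 0 0 0 0 0", "fingers": 1, "force": 25}}

```text
time: 17.12
position: [0.5163, -0.0435, 0.0377]
tcp_rot: [3.14, -0.002, 0.399]
force: [-1.5, -0.3, 7.5]
finger_gap: 0.0254
grasp_force: 25.0
```

Request:
{"fn": "drive_tool", "kwargs": {"plan": "0 0 -0.006 0 0 0;0 0 -0.012 0 0 0;0 0 -0.018 0 0 0;0 0 -0.018 0 0 0;0 0 -0.018 0 0 0;0 0 -0.018 0 0 0"}}

```text
time: 17.62
position: [0.5163, -0.0435, 0.0515]
tcp_rot: [3.14, -0.002, 0.399]
force: [2.5, -0.1, 1.4]
finger_gap: 0.0252
grasp_force: 25.0
```

```bash
cat > arc.py <<'E'
from h import *
import sys
tgt=float(sys.argv[1]);n=int(sys.argv[2])  # total turn (negative cw)
s=get_state();r=R.from_euler('xyz',s['tcp_rot']);p=s['position'];ax=np.array([.6008,-.0511])
v=p[:2]-ax;print('r',np.hypot(*v),'ang',np.arctan2(v[1],v[0]))
print(';'.join('%.4f %.4f 0 0 0 %.3f'%(*(r.inv().apply(np.r_[ax+R.from_euler('z',tgt*k/n).as_matrix()[:2,:2]@v-p[:2],0])/.8)[:2],-tgt*k/n/1.5) for k in range(1,n+1)))
E
python3 arc.py -0.8 10
```

```text
r 0.08487840181346214 ang 3.0518447623794422
0.0043 -0.0073 0 0 0 0.053;0.0091 -0.0143 0 0 0 0.107;0.0145 -0.0208 0 0 0 0.160;0.0204 -0.0269 0 0 0 0.213;0.0268 -0.0325 0 0 0 0.267;0.0336 -0.0376 0 0 0 0.320;0.0408 -0.0421 0 0 0 0.373;0.0483 -0.0461 0 0 0 0.427;0.0561 -0.0494 0 0 0 0.480;0.0642 -0.0521 0 0 0 0.533
```

Request:
{"fn": "drive_tool", "kwargs": {"plan": "0.0043 -0.0073 0 0 0 0.053;0.0091 -0.0143 0 0 0 0.107;0.0145 -0.0208 0 0 0 0.16;0.0204 -0.0269 0 0 0 0.213;0.0268 -0.0325 0 0 0 0.267;0.0336 -0.0376 0 0 0 0.32;0.0408 -0.0421 0 0 0 0.373;0.0483 -0.0461 0 0 0 0.427;0.0561 -0.0494 0 0 0 0.48;0.0642 -0.0521 0 0 0 0.533"}}

```text
time: 18.45
position: [0.5464, 0.0148, 0.051]
tcp_rot: [3.141, -0.0, -0.404]
force: [0.5, -1.9, 1.6]
finger_gap: 0.0254
grasp_force: 25.0
```

Request:
{"fn": "drive_tool", "kwargs": {"plan": "0 0 0 0 0 0;0 0 0 0 0 0"}}

```text
time: 18.62
position: [0.5469, 0.0151, 0.051]
tcp_rot: [3.141, -0.001, -0.398]
force: [2.8, -0.8, 2.2]
finger_gap: 0.0247
grasp_force: 25.0
```

```bash
python3 - <<'E'
from h import *
p=get_state()['position'][:2]-[.6008,-.0511]; print(1.996-np.arctan2(p[1],p[0]),'to 1.9882 / 3.045-1.047')
E
python3 arc.py -0.253 4
```

```text
-0.25829360674794755 to 1.9882 / 3.045-1.047
r 0.08537016553259834 ang 2.2542936067479475
0.0034 -0.0059 0 0 0 0.042;0.0071 -0.0115 0 0 0 0.084;0.0112 -0.0169 0 0 0 0.127;0.0156 -0.0220 0 0 0 0.169
```

Request:
{"fn": "drive_tool", "kwargs": {"plan": "0.0034 -0.0059 0 0 0 0.042;0.0071 -0.0115 0 0 0 0.084;0.0112 -0.0169 0 0 0 0.127;0.0156 -0.022 0 0 0 0.167;0.0156 -0.022 0 0 0 0.167;0.0156 -0.022 0 0 0 0.167;0.0156 -0.022 0 0 0 0.167"}}

```text
time: 19.2
position: [0.5645, 0.0265, 0.0509]
tcp_rot: [3.141, 0.0, -0.648]
force: [2.6, 0.1, 0.4]
finger_gap: 0.025
grasp_force: 25.0
```

Request:
{"fn": "drive_tool", "kwargs": {"plan": "0 0 0.006 0 0 0;0 0 0.012 0 0 0;0 0 0.018 0 0 0;0 0 0.02 0 0 0;0 0 0.02 0 0 0;0 0 0.02 0 0 0"}}

```text
time: 19.7
position: [0.5652, 0.0267, 0.0364]
tcp_rot: [-3.14, -0.001, -0.651]
force: [-1.4, 0.9, 18.3]
finger_gap: 0.0253
grasp_force: 25.0
```

Request:
{"fn": "drive_tool", "kwargs": {"plan": "0 0 -0.002 0 0 0;0 0 -0.002 0 0 0;0 0 -0.002 0 0 0;0 0 -0.1 0 0 0;-0.025 0 -0.19 0 0 0;-0.025 0 -0.19 0 0 0;-0.025 0 -0.19 0 0 0;-0.025 0 -0.19 0 0 0;-0.025 0 -0.19 0 0 0", "fingers": -0.05}}

```text
time: 20.45
position: [0.5489, 0.0387, 0.1877]
tcp_rot: [-3.141, -0.001, -0.65]
force: [-0.9, -0.3, -1.1]
finger_gap: 0.0466
grasp_force: 0.0
```

```bash
python3 w.py w7
python3 - <<'E'
from h import *
a=np.load('pics/w7.npz')
save('w7','w7',(0,240,96,416),2.5)
E
python3 m.py w7 -1.137
```

```text
lock c [0.5662 0.0265] R 0.0117 z 0.0908 px [260. 163.] 81
red c [0.5762 0.0315] R 0.0047 z 0.0358 px [249. 149.] 27
white c [ 0.5526 -0.1187] R 0.0189 z 0.0343 px [383.  79.] 172
worm none
orange top 243 s [ 5.2  7.8 10.6] t [-11.8   5.2  20.3] z [75.  78.4]
orange 330 s [-96.2   7.   10.4] t [-11.6  10.1  20.2] z [34.6 78.5]
mov 548 s [16.4 21.9 27.3] t [-11.6   3.5  19.3] z [75.2 78.3]
fix 554 s [-37.7 -31.5 -25.3] t [-12.7   3.5  19.3] z [75.2 78.1]
mov skew [0.01652915 0.02174071]
stub 276 s [-24.2 -18.6   5. ] t [-9.   9.5 20. ] z [72.9 75.1]
owl 891 s [-22.3 -11.6   0.2] t [-8.1  6.8 19.3] z [ 83.3 106.6]
```

View pics/w7.png

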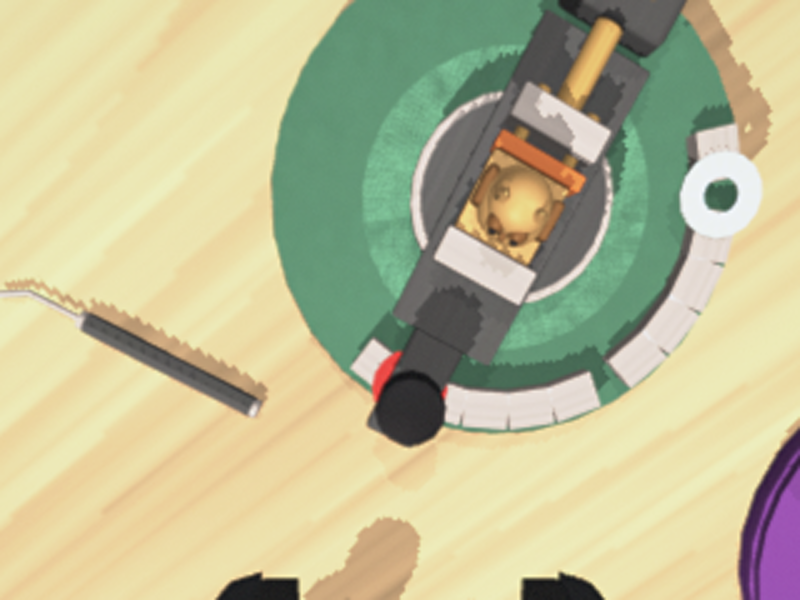

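The lock knob (411,408) covers the red washer, and the owl sits square between the jaws with a gap behind the pad. I check that the lock knob is fully down.

Run:
```python
from h import *
for f,c in(('w6',(256,164)),('w7',(260,163))):
    print(f,[np.mean([px(f,c[0]+i,c[1]+j)[2] for i in range(-4,5) for j in range(k,k+3)]).round(5) for k in(-6,-3,0,3)])
```

```text
w6 [np.float64(0.09173), np.float64(0.092), np.float64(0.0918), np.float64(0.09171)]
w7 [np.float64(0.09165), np.float64(0.09196), np.float64(0.09174), np.float64(0.09164)]
```

```bash
python3 -c "
from workcell import *
print(sign_off())"
```

```text
the job is handed in; nothing more can be done
None
```

I handed the job in at about 20.5 s: the owl is clamped square with the pad pushed back about 5 mm, the head is locked fully down over the red washer, and the gripper has let go of everything; the verdict was not shown.

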